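Pull the misprint and index the curing carrier under the UV bars

TASK

Three freshly printed pickup shells stand on the carrier at the loading end of the UV curing slide, and one is a misprint without a cab: take it out and drop it in the scrap tub. Then push the carrier along its rail to the next station, between the two UV light bars, until it clicks into its detent there, without letting it run on past, and press the start button on the timer box. Leave the two good shells standing in their nests and everything else on the bench where it is.

Things in the scene. Friction and masses are not known exactly. Their poses are not given: they have to be found in the camera images.
- slide_cure (a point): Point on the slide's rail centre line midway between the two UV bars, 38 mm above the bench. y runs along the rail back to the loading end, x across it (away from the robot at yaw 0), z up. Stations: loading y = +160 mm, curing y = 0, unloading y = -160 mm. Slide fixed, base 150 x 560 mm. UV bars either side, 190 mm long along y, inner faces 75 mm or more off the centre line, tops 92 mm high.
- carrier (a joint): Travel of the carrier along the rail in m: 0 in the loading detent (start), 0.160 in the curing detent, 0.320 in the unloading detent. A sprung roller drops into a notch of the index bar at each station: about 7 N of push to leave a notch, 1 to 2 N between; within 4 mm of a notch it pulls the carrier in by itself once let go. Carrier 0.6 kg.
- carrier_mid (a point): Centre of the carrier plate's upper face (38 mm above the bench), axes as slide_cure. Plate 96 mm across (x), y from -90 to +110 mm. Nests at y = -58, 0, +58 mm, a shell in each, lying across the rail (along x). Lips and low separators, 5 mm high, only near nose and tail; beside the middle 50 mm of each shell the plate is bare for 25 mm or more.
- carrier_push (a point): Middle of the outer face of the carrier's push plate, an upright plate across its loading end, 60 mm wide (x), 6 mm thick, from 38 to 74 mm above the bench; this point is 60 mm above the bench, 110 mm from carrier_mid along +y. The face looks along +y of slide_cure: push it along -y. The rail behind it is 26 mm high, with room for the fingers above.
- start (a joint): Travel of the start button in m: 0 released, 0.006 fully down, springs back. About 4 N presses it fully.
- start_top (a point): Middle of the top of the round start button, 26 mm in diameter, white, on top of the grey timer box (60 x 110 mm, 46 mm high) that stands on the near side of the slide next to the light bar; it is pressed straight down. The top is 64 mm above the bench.
- misprint: The misprinted pickup shell, pale grey resin like the others, 76 mm long (its x, nose to +x), 30 mm wide (y), but only 17 mm high: the print stopped at the belt line, so there is no cab between bonnet and load bed. 30 g. Origin at the centre of its underside. It may stand in any of the three nests.
- pickup_a: A good pickup shell: 76 mm long (x), 30 mm wide (y), 27 mm high over its cab, pale grey resin, 30 g; origin at the centre of its underside. To stay in its nest.
- pickup_b: The other good pickup shell, the same as pickup_a. To stay in its nest.
- scrap_in (a point): Centre of the inner floor of the scrap tub, 3 mm above the bench: an open grey plastic tub fixed to the bench, outside 120 (x) x 160 (y) x 60 mm high, walls 3 mm; a few flat scraps lie in it. z is up.
- cutters: Flush cutters lying flat, 115 mm long, black handles; origin near the joint, on the bench. Leave alone.
- paint_jar: Small paint jar with a black cap, 38 mm in diameter, 45 mm high; origin under its centre. Leave alone.
- sand_block: Cork sanding block, 70 x 34 x 22 mm; origin under its centre. Leave alone.
- model_jeep: Finished green model off-roader on rubber wheels, 125 x 48 x 56 mm; origin under its centre. Leave alone.
- spray_can: Spray can, 52 mm in diameter, 150 mm high; origin under its centre. Leave alone.
- primer: Small bottle with a black cap, 34 mm in diameter, 75 mm high; origin under its centre. Leave alone.
- knife: Hobby knife lying flat, about 140 mm long, 9 mm thick; origin near its middle, on the bench. Leave alone.
Things that resemble listed ones, but are neither listed nor needed, are in the scene too. What is shaped like the misprint but green or yellow is not meant.

How it is judged:
On the way, in this order (a step that is already met when the one before it is completed fails the run):
1. the misprint lies in the scrap tub, let go (x of misprint in the frame of scrap_in between -0.056 and 0.056 m and y of misprint in the frame of scrap_in between -0.076 and 0.076 m and z of misprint in the frame of scrap_in between -0.005 and 0.045 m and contact force between the fingers and misprint below 0.05 N and value of joint carrier below 0.02 m), for 0.2 s.
2. the carrier sits in the curing station's detent (value of joint carrier between 0.157 and 0.163 m and velocity of joint carrier between -0.01 and 0.01 m/s), for 0.2 s.
3. the start button is pressed with the carrier at the curing station (value of joint start above 0.004 m and value of joint carrier between 0.157 and 0.163 m), for 0.05 s.
At the end, for the whole second after the job is handed in: Carrier at rest in the curing detent (0.160 m, within 3 mm), start button released after being pressed at least 4 mm there; both good shells upright in nests, within 10 mm of the carrier's centre line; the misprint at rest inside the scrap tub (value of joint carrier between 0.157 and 0.163 m and velocity of joint carrier between -0.005 and 0.005 m/s and value of joint start below 0.001 m and x of pickup_a in the frame of carrier_mid between -0.01 and 0.01 m and y of pickup_a in the frame of carrier_mid between -0.075 and 0.075 m and z of pickup_a in the frame of carrier_mid between -0.005 and 0.006 m and angle between each of pickup_a, pickup_b's own z axis and vertical below 0.15 rad and x of pickup_b in the frame of carrier_mid between -0.01 and 0.01 m and y of pickup_b in the frame of carrier_mid between -0.075 and 0.075 m and z of pickup_b in the frame of carrier_mid between -0.005 and 0.006 m and x of misprint in the frame of scrap_in between -0.056 and 0.056 m and y of misprint in the frame of scrap_in between -0.076 and 0.076 m and z of misprint in the frame of scrap_in between -0.005 and 0.045 m and linear speed of misprint below 0.02 m/s); the robot touches nothing.
It fails at once if the carrier ran on past the curing station (more than 20 mm) (value of joint carrier above 0.18 m).
It fails at once if a good shell was lifted out or tipped over (z of any of pickup_a, pickup_b in the frame of carrier_mid above 0.015 m or angle between any of pickup_a, pickup_b's own z axis and vertical above 0.4 rad).
It fails at once if something else on the bench was moved by more than 20 mm (distance of any of cutters, paint_jar, sand_block, model_jeep, spray_can, primer, knife from where it was at the start of the episode above 0.02 m).
It also fails if it takes over 61 s, if anything falls off the work surface, if the arm or the gripper's body presses on something with over 40 N, if the wrist force passes 120 N, or if a joint passes its speed limit or range.

ROBOT

A 7-joint arm with a two-finger parallel gripper is mounted at the origin on the work surface. World frame = base frame: x ahead of the robot, y to its left, z up, the work surface at z = 0. Lengths are in m, angles in rad, forces in N, time in s.
With the tool pointing down it reaches from about 0.425 to 0.875 m from the base axis. Payload 4.7 kg.
Tool frame: the origin (TCP) lies midway between the tips of the shut fingers; the grasp point (between the pads) lies 19 mm behind it (ctrl.grip_depth is the distance from the TCP to the grasp point, in m); z points along the fingers, y is the direction in which the jaws open and shut (so a half turn about z gives the same grasp; the last joint's range is limited). The gripper opens to 87 mm and grips with 3 to 60 N. Pads are 19 mm wide; open, the fingers measure 117 mm over their backs; the gripper's body (75 mm by 190 mm) begins 51 mm behind the grasp point.
Start: joints at [-1.276, 0.321, -0.07, 1.45, 0.023, 1.371, -0.057], TCP at [0.18, 0.625, 0.223] pointing down, gripper open.
Joint ranges: [-2.86, 2.86], [-0.3, 2.09], [-1.38, 1.24], [0.06, 2.45], [-1.56, 4.7], [0.09, 2.05], [-2.69, 2.69]. Speed limits (rad/s): [2.57, 2.57, 3.14, 3.14, 3.14, 3.14, 3.14].

INTERFACE

Orientations are given as a rotation vector (axis times angle).
In Python, from bench import ctrl gives the robot as it stands. The module is installed in compiled form; this text tells all that it offers.
- The arm moves only by the shell command python3 -m inch 'ROWS' [FORCE]. ROWS is JSON, a list of rows, each a list of 5 numbers: the opening, from -1 (shut) to 1 (fully open), so that 0 is half open, then the shift along the tool's x, y, z in mm, then the turn about the tool's z in rad. In form: [[fingers, tx, ty, tz, twist], ...]. A call has 1 to 5 rows; each row shifts and turns the pose as measured when the row begins, along the tool's axes as they then stand; what a row does not reach is not made up. A row lasts 1/8 s, in which the tool goes at most 62.5 mm and 10.7 degrees, less where a joint would pass 70% of its speed; a pose out of reach is approached as far as the arm can. A call is refused whole if a number of a shift passes 62.5 or a number of a turn 0.188, either way. A call with a gripper value outside its range is refused whole. The fingers move at their own pace and stop on an object; FORCE is the grip in N (left out, the last holds). Time passes only in rows, so rows that do not move let the fingers close. It gives the time, the measured TCP pose, the force and the opening at its end, in the units of the state.
- ctrl.get_state(): the state, without advancing time (a new reading comes with each control period).
- ctrl.get_image(name): name is "scene" or "top" or "wrist"; returns a dict with "color" (480x640x3 uint8, red, green, blue), "range_z" (480x640 float32, m along the optical axis (not along the pixel's ray), 0 where there is no reading), "K" (3x3 intrinsics, pixels), "R" (3x3) and "t" (3): a world point X has camera coordinates R X + t. Camera axes: x right, y down, z forward; pixel columns grow to the right and rows downward; lengths in m; the calibration is good to about 2 mm. A picture is of the moment at which its call begins.
- ctrl.close_job(): hands the job in, once; it reports no verdict.
The state is a dict: "time": time; "joint_positions": joint angles; "qd": joint speeds; "joint_torque": joint torques, N m; "position": TCP position; "tool_rot": TCP orientation; "ft_force": force on the tool from outside, world axes, zero at the start; "torque": the same for the moment, N m; "grip_width": opening from 0.0 (shut) to 1.0 (fully open).
Only numpy, scipy, OpenCV 4.12 (cv2) and the standard library are available. Lean on these libraries where they do the work, as an engineer would, in place of code of your own. Each camera call takes 0.05 s, during which the arm holds its last target. There are 200 camera calls.

## Working session

There is one attempt and no reset: what is moved stays moved. The work goes in short steps, Python scripts to look and compute and a shell command to move; the robot and the scene stay as the last step left them, time stands still between calls to the robot, and variables do not carry over. Pictures are saved under pics/ and viewed, about 8 in all and at most 12, crops included, and the job is handed in when it is done.

```bash
mkdir -p pics
cat > h.py <<'E'
import numpy as np,cv2
from bench import ctrl
def shot(n,f):
    im=ctrl.get_image(n); np.savez(f'pics/{f}.npz',**im); cv2.imwrite(f'pics/{f}.png',im['color'][:,:,::-1]); return im
def load(f): return dict(np.load(f'pics/{f}.npz'))
def pts(im):
    z=im['range_z'];v,u=np.mgrid[:480,:640];K=im['K']
    c=np.stack([(u-K[0,2])/K[0,0]*z,(v-K[1,2])/K[1,1]*z,z],-1)
    return (c-im['t'])@im['R']
def ray(im,u,v,h):
    d=im['R'].T@np.linalg.inv(im['K'])@[u,v,1]; o=-im['R'].T@im['t']; return o+d*(h-o[2])/d[2]
E
python3 - <<'E'
from h import *
for n in('top','scene'): 
    im=shot(n,n+'0'); print(n,-im['R'].T@im['t'])
s=ctrl.get_state(); print(s['time'],s['position'],s['tool_rot'],s['grip_width'],s['ft_force'])
E
```

```text
top [ 0.38307952 -0.0238829   1.33908498]
scene [ 1.40016603 -0.0765022   0.63031774]
0.1 [0.18002488 0.62407087 0.2215799 ] [-4.39500104e-01 -3.11056184e+00  2.65306543e-03] 1.0009688147790134 [0.71304884 0.00747298 0.149634  ]
```

View pics/top0.png

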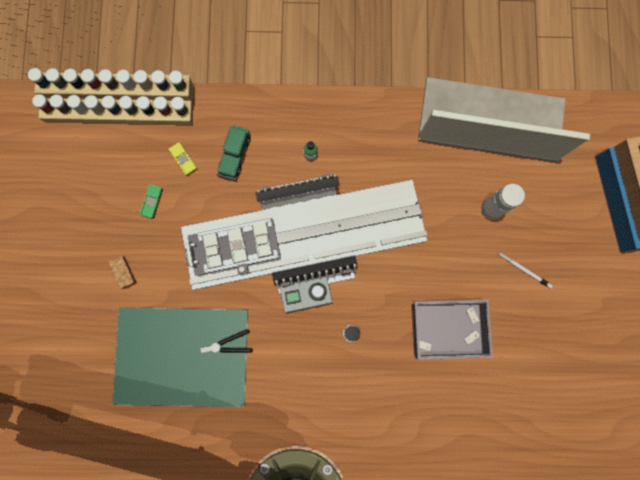

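View pics/scene0.png

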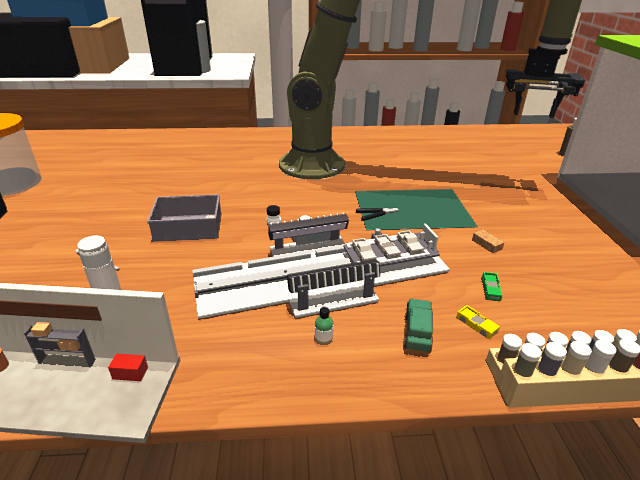

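The top view has world +x up and +y to the left. The carrier is at about (235,247) with its push plate at about (193,258), the timer button at (317,292), and the tub at (453,330). Next I'll measure these.

Run:
```python
from h import *
im=load('top0');P=pts(im)
# slide base: white corners
g=cv2.cvtColor(im['color'],cv2.COLOR_RGB2HSV)
m=((g[...,1]<40)&(g[...,2]>170)).astype('u1')
n,l,st,c=cv2.connectedComponentsWithStats(m)
for i in range(1,n):
    if st[i,4]>60 and st[i,0]>150 and st[i,0]<450: print(st[i],c[i].round(),np.median(P[l==i],0).round(3))
z=P[...,2]
# base outline from height>8mm
mm=((z>.008)&(z<.14)).astype('u1'); 
n,l,st,c=cv2.connectedComponentsWithStats(mm)
for i in range(1,n):
    if st[i,4]>80: print('H',st[i],c[i].round(),np.median(P[l==i],0).round(3))
for p in[(182,228),(416,182),(426,240),(192,287)]: print('corner',ray(im,*p,.012).round(3))
print('button',ray(im,317,292,.064),'tub', [ray(im,*p,.06).round(3) for p in((414,301),(489,299),(491,357),(417,359))])
big=cv2.resize(im['color'][215:315,175:365],None,fx=4,fy=4,interpolation=cv2.INTER_CUBIC)[:,:,::-1]
hm=cv2.resize(cv2.applyColorMap((np.clip(z[215:315,175:365],0,.1)*2550).astype('u1'),cv2.COLORMAP_JET),None,fx=4,fy=4,interpolation=cv2.INTER_NEAREST)
cv2.imwrite('pics/c1.png',np.vstack([big,hm])[:800][: , :] if 0 else cv2.resize(np.vstack([big,hm]),(570,600)))
for v in range(236,262,2): print(v,(z[v,186:290:3]*1000).round().astype(int))
```

```text
[152  71  13  12 128] [158.  76.] [0.941 0.329 0.106]
[169  71  13  12 127] [175.  76.] [0.94  0.289 0.107]
[154  97  13  12 121] [160. 102.] [0.891 0.328 0.077]
[171  97  13  12 123] [177. 103.] [0.891 0.288 0.077]
[432 110 157  29 946] [509. 123.] [ 0.824 -0.454  0.162]
[  182   180   245   109 12399] [313. 231.] [ 0.607 -0.039  0.015]
[328 273  27  10 113] [340. 278.] [ 0.496 -0.094  0.012]
[278 282  52  29 319] [303. 297.] [ 0.445 -0.011  0.047]
[312 286  11  11  96] [317. 291.] [ 0.461 -0.042  0.067]
[419 341  13  10 100] [425. 345.] [ 0.345 -0.292  0.007]
[201 343  19   9 107] [211. 348.] [0.331 0.196 0.009]
H [  28   68  165   56 7952] [113.  96.] [0.916 0.442 0.062]
H [ 418   77  165   85 7610] [493. 120.] [ 0.892 -0.455  0.015]
H [ 216  125   34   56 1124] [233. 152.] [0.784 0.16  0.039]
H [ 596  137   44  115 3486] [623. 189.] [ 0.711 -0.737  0.069]
H [303 141  15  19 220] [310. 150.] [ 0.79  -0.021  0.049]
H [169 142  27  33 392] [182. 158.] [0.778 0.285 0.014]
H [  181   173   246   139 18915] [303. 237.] [ 0.59  -0.01   0.024]
H [139 184  23  35 438] [150. 201.] [0.671 0
[... 1418 characters left out ...]
 48 51 44 38 37 13 16 12  9]
250 [29 72 35 40 38 37 42 67 60 65 71 35 42 33 42 53 54 51 51 47 40 36 37 37
 43 48 51 55 59 42 35  3 14 15 13]
252 [23 70 31 39 39 44 35 64 62 64 66 48 38 41 37 45 48 48 50 48 38 42 36 40
 55 50 43 51 54 42 36 10 13 15 13]
254 [27 73 45 36 37 36 35 60 71 65 53 49 35 41 35 37 50 48 52 51 38 38 41 42
 57 52 59 50 47 41 43 44  8 14 14]
256 [27 71 53 41 39 36 44 55 49 51 45 52 39 38 37 44 54 52 52 50 49 46 46 38
 51 47 41 36 39 44 52 38 11 12 11]
258 [28 74 56 40 35 39 39 50 47 49 53 56 38 38 36 39 44 50 55 50 54 44 47 40
 36 42 41 45 42 41 39 12 16 13 11]
260 [24 72 65 37 34 37 41 52 55 49 54 52 38 44 46 47 55 55 55 53 38 39 40 40
 42 42 38 30 13 12 12 15 24 25 22]
```

View pics/c1.png

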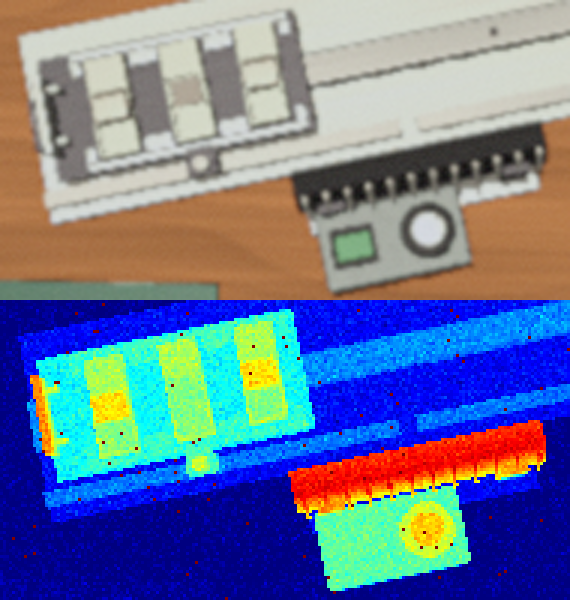

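The misprint is the middle shell: its profile is flat at about 52 mm, while its neighbours' cabs reach about 65 mm. The slide yaw is about 12.25° and its centre is about (0.5985, -0.012). First I'll align the jaws with the rail (about -0.495 rad), then move over the carrier.

```bash
cat >> h.py <<'E'
from scipy.spatial.transform import Rotation as Ro
YAW=.2138; C=np.array([.5985,-.012])
S=np.array([[np.cos(YAW),np.sin(YAW)],[-np.sin(YAW),np.cos(YAW)]])  # world->slide
def goto(x,y,z,slide=True):
    s=ctrl.get_state();p=s['position'];R=Ro.from_rotvec(s['tool_rot']).as_matrix()
    t=np.r_[S.T@[x,y]+C,z] if slide else np.array([x,y,z])
    yaw=np.arctan2(R[1,1],R[0,1])-np.pi/2-YAW
    print('t',round(s['time'],2),'slide',(S@(p[:2]-C)*1000).round(1),'z',(p[2]*1000).round(1),'yawerr->twist',yaw.round(3),'tilt',R[:,2].round(3),'grip',round(s['grip_width'],3),'F',s['ft_force'].round(1),'TOOLSHIFT',(R.T@(t-p)*1000).round(1))
E
python3 -m inch '[[0,0,0,0,-0.165],[0,0,0,0,-0.165],[0,0,0,0,-0.165],[0,0,0,0,0]]'
python3 -c "
from h import *
goto(0,.16,.2)"
```

```text
time: 0.6
position: [0.1797, 0.6227, 0.2188]
tool_rot: [0.357, -3.119, 0.01]
ft_force: [-0.1, 0.7, -0.4]
grip_width: 0.634
t 0.6 slide [-274.6  709.1] z 218.8 yawerr->twist 0.014 tilt [-0.002 -0.006 -1.   ] grip 0.634 F [-0.1  0.7 -0.4] TOOLSHIFT [-266.8 -552.9   21.3]
```

```bash
python3 -m inch '[[0,-26,-54,0,0],[0,-26,-54,0,0],[0,-26,-54,0,0],[0,-26,-54,0,0],[0,-26,-54,0,0]]' >/dev/null
python3 -m inch '[[0,-26,-54,0,0],[0,-26,-54,0,0],[0,-26,-54,0,0],[0,-26,-54,0,0],[0,0,0,0,0]]' >/dev/null
python3 - <<'E'
from h import *
goto(0,.16,.2)
im=shot('wrist','w1'); o=-im['R'].T@im['t']; print(o, S@(o[:2]-C))
E
```

```text
t 1.85 slide [-34.5 207.8] z 217.9 yawerr->twist -0.02 tilt [-0.003 -0.006 -1.   ] grip 0.504 F [-0.4  0.6 -0.2] TOOLSHIFT [-35.5 -47.   18. ]
[0.4442456  0.16938586 0.38193177] [-0.11225677  0.20998492]
```

View pics/w1.png

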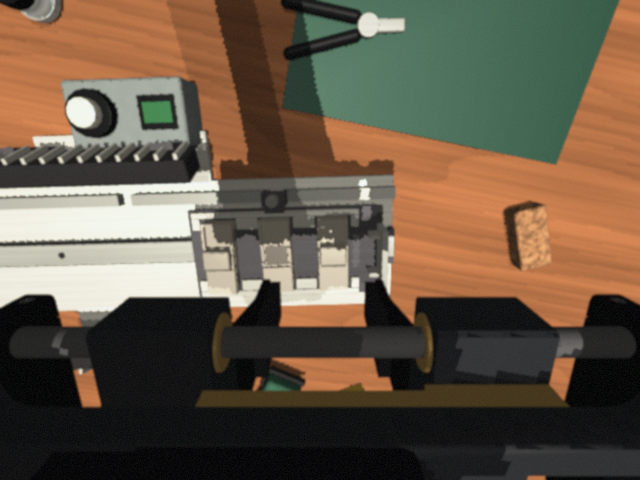

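The wrist view shows the three shells at (218,245), (276,255) and (334,250). The middle one has no cab. I'll use both depth maps to refine the rail frame.

Run:
```python
from h import *
for f in('top0','w1'):
    P=pts(load(f)); xy=(P[...,:2]-C)@S.T; z=P[...,2]
    x,y=xy[...,0],xy[...,1]
    M=(z>.046)&(z<.08)&(abs(x)<.05)&(abs(y-.16)<.12)
    for c in(.102,.16,.218):
        k=M&(abs(y-c)<.024)&(abs(x)<.02); k2=M&(abs(y-c)<.012)
        q=np.percentile(y[k],[3,97]); qx=np.percentile(x[k2],[2,98])
        print(f,c,'y',q.round(4),q.mean().round(4),'x',qx.round(4),qx.mean().round(4),'zmax',np.percentile(z[k],95).round(4),k.sum())
    k=(z>.068)&(z<.08)&(abs(x)<.045)&(y>.25)&(y<.29)
    print('push',np.percentile(y[k],[3,97]).round(4),np.percentile(x[k],[3,97]).round(4))
    k=(z>.058)&(z<.075)&(abs(x+.143)<.02)&(abs(y)<.02)
    print('button',x[k].mean(),y[k].mean(),z[k].mean())
    k=(z>.03)&(z<.042)&(abs(x)<.06)&(abs(y-.165)<.12)
    print('plate',np.percentile(x[k],[1,99]),np.percentile(y[k],[1,99]))
```

```text
top0 0.102 y [0.0858 0.1139] 0.0999 x [-0.0361  0.0397] 0.0018 zmax 0.068 234
top0 0.16 y [0.1436 0.1718] 0.1577 x [-0.0445  0.0374] -0.0036 zmax 0.0571 226
top0 0.218 y [0.2011 0.229 ] 0.2151 x [-0.039   0.0368] -0.0011 zmax 0.0681 239
push [0.2613 0.2673] [-0.0282  0.0275]
button -0.14053610830671456 -0.0003463391410112167 0.06428835015642179
plate [-0.04810277  0.04818878] [0.0681343  0.26553731]
w1 0.102 y [0.0888 0.1163] 0.1025 x [-0.0349  0.039 ] 0.0021 zmax 0.0671 1249
w1 0.16 y [0.1452 0.1739] 0.1596 x [-0.0464  0.0349] -0.0057 zmax 0.0563 1171
w1 0.218 y [0.2028 0.2309] 0.2168 x [-0.0379  0.0365] -0.0007 zmax 0.0672 1126
push [0.2626 0.2685] [-0.0291  0.0229]
button -0.13974359205037398 0.004035987468699233 0.06408016765327111
plate [-0.04694323  0.04149437] [0.06995485 0.26473236]
```

```bash
python3 -m inch '[[0,-18,-25,0,-0.02],[0,-18,-24,0,0],[0,0,0,50,0],[0,0,0,40,0],[0,0,0,0,0]]' >/dev/null
python3 -c "
from h import *
goto(0,.1585,.042)"
```

```text
t 2.52 slide [ -0.4 172.2] z 125.8 yawerr->twist 0.008 tilt [-0.005  0.002 -1.   ] grip 0.498 F [-0.7  0.1 -0.3] TOOLSHIFT [ -0.7 -14.   83.7]
```

```bash
python3 -m inch '[[0,0,-13,0,0],[0,0,0,20,0],[0,0,0,15,0],[0,0,0,0,0]]' >/dev/null
python3 -c "
from h import *
goto(0,.1585,.042)"
```

```text
t 3.02 slide [  1.9 160.8] z 92.8 yawerr->twist 0.009 tilt [ 0.     0.005 -1.   ] grip 0.5 F [-0.3 -0.1 -1.1] TOOLSHIFT [ 2.  -2.5 50.8]
```

```bash
python3 -m inch '[[0,1,-2,15,0],[0,0,0,15,0],[0,0,0,5,0],[0,0,0,0,0]]' >/dev/null
python3 - <<'E'
from h import *
goto(0,.1585,.042)
shot('wrist','w2')
E
```

```text
t 3.52 slide [  0.9 159. ] z 55.3 yawerr->twist 0.009 tilt [ 0.     0.005 -1.   ] grip 0.5 F [ 0.4  0.2 -0.1] TOOLSHIFT [ 0.9 -0.6 13.3]
```

View pics/w2.png

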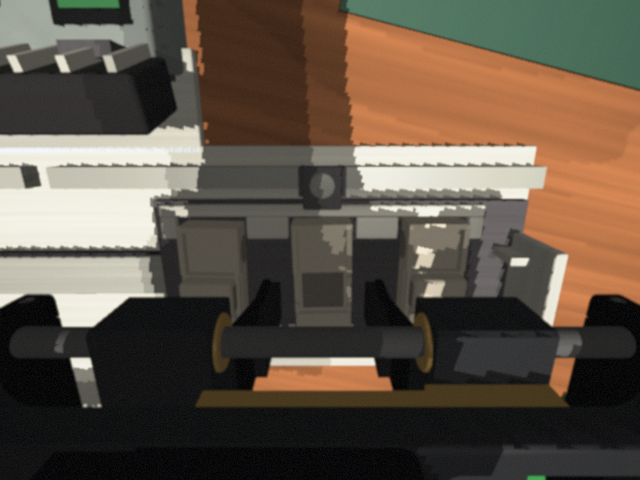

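The fingers at columns 267 and 377 straddle the misprint (292 to 353) evenly, so I'll lower and grip.

```bash
python3 -m inch '[[0,0,0,8,0],[0,0,0,3,0],[-1,0,0,0,0],[-1,0,0,0,0],[-1,0,0,0,0]]' 12 
python3 -m inch '[[-1,0,0,0,0]]'
```

```text
time: 4.2
position: [0.5667, 0.1441, 0.0449]
tool_rot: [-0.349, 3.119, 0.008]
ft_force: [-0.2, 0.3, 0.1]
grip_width: 0.341
time: 4.32
position: [0.5667, 0.1441, 0.045]
tool_rot: [-0.349, 3.119, 0.008]
ft_force: [0.0, 0.4, -1.0]
grip_width: 0.342
```

```bash
python3 -m inch '[[-1,0,0,-8,0],[-1,0,0,-25,0],[-1,0,0,-40,0],[-1,0,0,-40,0],[-1,0,0,0,0]]'
python3 - <<'E'
from h import *
goto(.383,-.345,.16,False)
im=shot('wrist','w3')
E
```

```text
time: 4.95
position: [0.5666, 0.1433, 0.1634]
tool_rot: [-0.349, 3.118, 0.009]
ft_force: [0.7, 0.2, 0.1]
grip_width: 0.34
t 4.95 slide [  1.8 158.5] z 163.4 yawerr->twist 0.009 tilt [ 0.004  0.006 -1.   ] grip 0.34 F [0.7 0.2 0.1] TOOLSHIFT [ 2.869e+02 -4.356e+02 -1.000e-01]
```

View pics/w3.png

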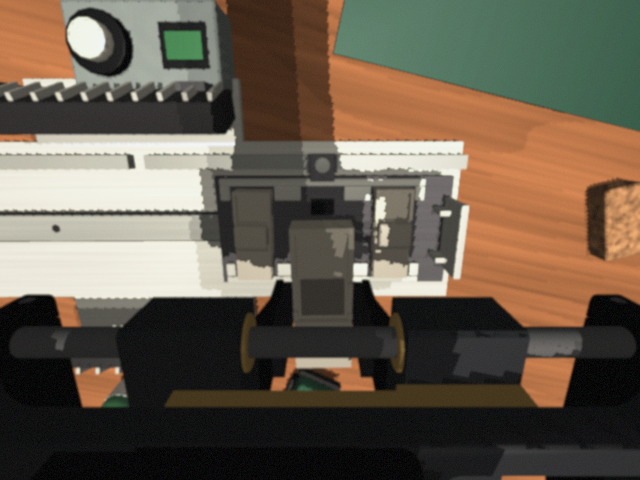

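The misprint is held at (322,265) and both good shells are still in their nests. Now to the tub.

```bash
python3 -m inch '[[-1,12,-18,0,0],[-1,24,-36,0,0],[-1,24,-36,0,0],[-1,24,-36,0,0],[-1,24,-36,0,0]]' >/dev/null
python3 -m inch '[[-1,24,-36,0,0],[-1,24,-36,0,0],[-1,24,-36,0,0],[-1,24,-36,0,0],[-1,24,-36,0,0]]' >/dev/null
python3 -m inch '[[-1,24,-36,0,0],[-1,12,-18,0,0],[-1,0,0,0,0]]' >/dev/null
python3 -c "
from h import *
goto(.383,-.345,.035,False)"
```

```text
t 6.62 slide [-297.8 -256.2] z 144.5 yawerr->twist -0.006 tilt [-0.032  0.008 -0.999] grip 0.344 F [0.6 0.8 1. ] TOOLSHIFT [-19.9 -25.  108.7]
```

```bash
python3 -m inch '[[-1,-20,-25,0,0],[-1,0,0,30,0],[-1,0,0,0,0]]' >/dev/null
python3 -c "
from h import *
goto(.383,-.345,.035,False); shot('top','t2')"
```

```text
t 7.0 slide [-279.4 -277.2] z 110.7 yawerr->twist -0.005 tilt [-0.035  0.013 -0.999] grip 0.346 F [ 0.3 -0.5 -0.7] TOOLSHIFT [-0.5 -4.  75.6]
```

```bash
python3 -m inch '[[-1,0,-4,30,0],[-1,0,0,25,0],[-1,0,0,15,0],[-1,0,0,0,0]]'
python3 -m inch '[[0,0,0,0,0],[0,0,0,0,0],[0,0,0,0,0],[0,0,0,-20,0],[0,0,0,-50,0]]'
python3 -m inch '[[0,0,0,-50,0],[0,0,0,0,0]]'
python3 -c "
from h import *
shot('wrist','w4'); goto(0,.31,.16)"
```

```text
time: 7.55
position: [0.388, -0.3453, 0.0447]
tool_rot: [0.332, -3.1, -0.021]
ft_force: [-0.8, -0.7, -0.2]
grip_width: 0.341
time: 8.18
position: [0.3892, -0.3452, 0.1162]
tool_rot: [0.332, -3.098, -0.023]
ft_force: [1.6, 0.2, -0.3]
grip_width: 0.503
time: 8.43
position: [0.3925, -0.3478, 0.1718]
tool_rot: [0.332, -3.105, -0.016]
ft_force: [0.1, 0.6, 0.2]
grip_width: 0.498
t 8.47 slide [-273.4 -283.1] z 169.7 yawerr->twist -0.001 tilt [-0.023  0.01  -1.   ] grip 0.503 F [-0.7  0.7  0.5] TOOLSHIFT [-273.1  593.2   13. ]
```

View pics/w4.png

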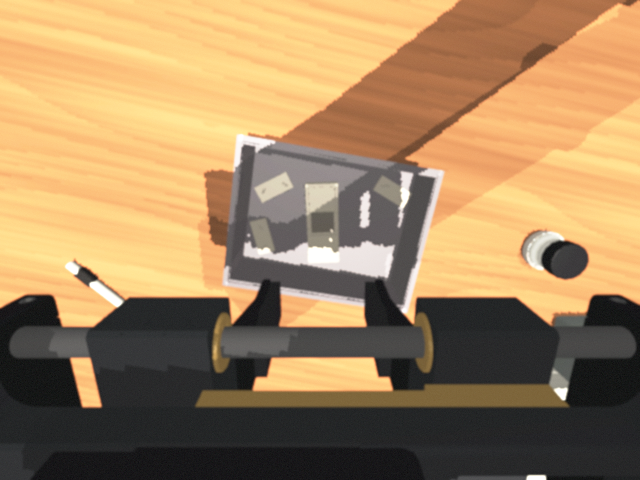

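The misprint lies in the tub at (322,220), let go. Next I go behind the push plate with the fingers shut.

```bash
python3 -m inch '[[-1,-10,20,0,0],[-1,-20,43,0,0],[-1,-20,43,0,0],[-1,-20,43,0,0],[-1,-20,43,0,0]]' >/dev/null
python3 -m inch '[[-1,-20,43,0,0],[-1,-20,43,0,0],[-1,-20,43,0,0],[-1,-20,43,0,0],[-1,-20,43,0,0]]' >/dev/null
python3 -m inch '[[-1,-20,43,0,0],[-1,-20,43,0,0],[-1,-20,43,0,0],[-1,0,0,0,0]]' >/dev/null
python3 -c "
from h import *
goto(0,.31,.052)"
```

```text
t 10.22 slide [-27.3 271.9] z 149.1 yawerr->twist -0.005 tilt [-0.055  0.007 -0.998] grip 0.003 F [-0.4 -0.3  0.4] TOOLSHIFT [-32.2  36.4  96.2]
```

```bash
python3 -m inch '[[-1,-16,20,0,0],[-1,-16,20,0,0],[-1,0,0,30,0],[-1,0,0,20,0],[-1,0,0,0,0]]' >/dev/null
python3 -c "
from h import *
goto(0,.31,.052)"
```

```text
t 10.85 slide [ -1.9 307.3] z 89.2 yawerr->twist -0.01 tilt [-0.066 -0.002 -0.998] grip 0.002 F [-0.5 -0.3  0.2] TOOLSHIFT [-4.3  2.3 37. ]
```

```bash
python3 -m inch '[[-1,-4,0,20,0],[-1,0,0,15,0],[-1,0,-8,0,0],[-1,0,0,0,0]]'
python3 -c "
from h import *
goto(0,.283,.052); shot('wrist','w5')"
```

```text
time: 11.35
position: [0.5355, 0.2784, 0.0519]
tool_rot: [0.31, -3.06, -0.006]
ft_force: [0.1, 0.7, -0.3]
grip_width: 0.008
t 11.35 slide [1.000e-01 2.971e+02] z 51.9 yawerr->twist -0.012 tilt [-0.066 -0.002 -0.998] grip 0.008 F [ 0.1  0.7 -0.3] TOOLSHIFT [ -0.1 -14.1  -0.2]
```

View pics/w5.png

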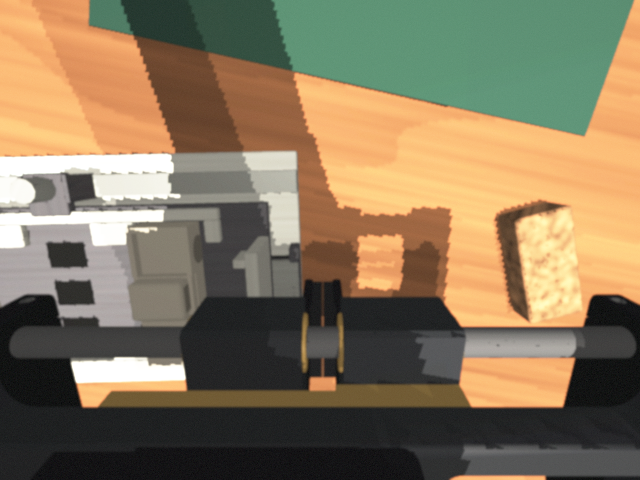

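The shut fingers at (322,300) stand clear of the push plate at (292,255). I'll ease in and push in small steps.

```bash
python3 -m inch '[[-1,0,-8,0,0],[-1,0,-4,0,0],[-1,0,0,0,0]]' | grep -E 'force'
python3 -c "
from h import *
goto(0,.123,.052)"
python3 -m inch '[[-1,0,-4,0,0],[-1,0,-4,0,0],[-1,0,-4,0,0]]' | grep -E 'force'
python3 -c "
from h import *
goto(0,.123,.052)"
```

```text
ft_force: [-0.0, 0.9, 0.6]
t 11.78 slide [  0.8 285.3] z 53.4 yawerr->twist -0.012 tilt [-0.064 -0.    -0.998] grip 0.007 F [-0.   0.9  0.6] TOOLSHIFT [  -1.1 -162.3   -0.7]
ft_force: [-0.8, 9.6, -2.5]
t 12.15 slide [  0.8 278. ] z 53.6 yawerr->twist -0.009 tilt [-0.064  0.006 -0.998] grip 0.006 F [-0.8  9.6 -2.5] TOOLSHIFT [  -0.6 -155.    -1.4]
```

```bash
python3 -m inch '[[-1,0,-5,0,0],[-1,0,-6,0,0],[-1,0,-8,0,0],[-1,0,-8,0,0],[-1,0,-8,0,0]]' | grep -E 'force'
python3 -c "
from h import *
goto(0,.123,.052)"
python3 -m inch '[[-1,0,-9,0,0],[-1,0,-9,0,0],[-1,0,-9,0,0],[-1,0,-9,0,0],[-1,0,-9,0,0]]' | grep -E 'force'
python3 -c "
from h import *
goto(0,.123,.052)"
```

```text
ft_force: [-1.0, 2.3, 1.6]
t 12.78 slide [  1.  262.3] z 53.6 yawerr->twist 0.005 tilt [-0.064  0.029 -0.998] grip 0.007 F [-1.   2.3  1.6] TOOLSHIFT [   1.9 -139.2   -4.1]
ft_force: [-1.1, 2.9, 3.2]
t 13.4 slide [  1.6 213.4] z 52.9 yawerr->twist 0.003 tilt [-0.063  0.029 -0.998] grip 0.005 F [-1.1  2.9  3.2] TOOLSHIFT [  2.1 -90.4  -2.8]
```

```bash
python3 -m inch '[[-1,1,-9,0,0],[-1,0,-9,0,0],[-1,0,-9,0,0],[-1,0,-9,0,0],[-1,0,-8,0,0]]' | grep -E 'force'
python3 - <<'E'
from h import *
goto(0,.123,.052)
im=shot('wrist','w6'); im2=shot('scene','s6')
P=pts(im); xy=(P[...,:2]-C)@S.T; z=P[...,2];x,y=xy[...,0],xy[...,1]
k=(z>.066)&(z<.08)&(x<-.015)&(x>-.035)&(y>.1)&(y<.25);print('push',k.sum(),np.percentile(y[k],[3,50,97]) if k.any() else 0)
k=(z>.033)&(z<.042)&(abs(x)<.045)&(y>-.1)&(y<.3); print('plate',np.percentile(y[k],[1,99]))
E
```

```text
ft_force: [-0.7, 2.4, 1.8]
t 14.03 slide [  1.6 166. ] z 51.3 yawerr->twist 0.003 tilt [-0.061  0.03  -0.998] grip 0.003 F [-0.7  2.4  1.8] TOOLSHIFT [  1.9 -42.9  -2.5]
push 474 [0.14916685 0.15213329 0.15482717]
plate [0.0028477  0.15212224]
```

View pics/w6.png

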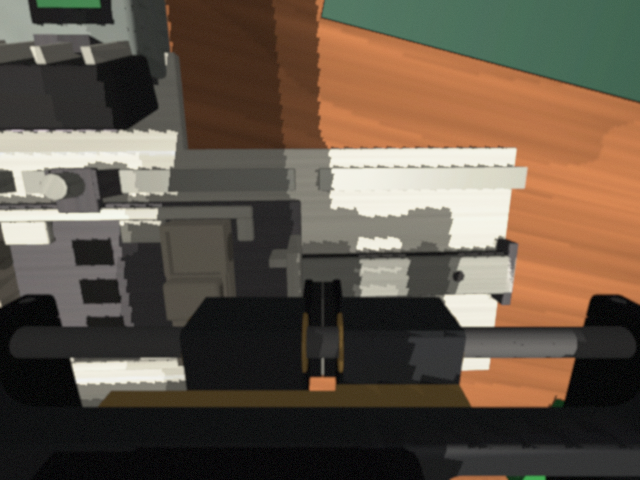

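Wrist depth puts the push face at 155 mm against 268.5 mm at the start, so travel is about 114 mm and 46 mm remain. The target TCP is about 120.

```bash
python3 -m inch '[[-1,1,-8,0,0],[-1,0,-8,0,0],[-1,0,-7,0,0],[-1,0,-5,0,0],[-1,0,0,0,0]]' | grep -E 'force'
python3 - <<'E'
from h import *
goto(0,.123,.052)
im=shot('wrist','w7')
P=pts(im); xy=(P[...,:2]-C)@S.T; z=P[...,2];x,y=xy[...,0],xy[...,1]
k=(z>.066)&(z<.08)&(x<-.015)&(x>-.035)&(y>.08)&(y<.25);print('push',k.sum(),np.percentile(y[k],[3,50,97]) if k.any() else 0)
E
```

```text
ft_force: [0.6, -0.3, -0.2]
t 14.75 slide [-1.000e-01  1.344e+02] z 49.4 yawerr->twist 0.001 tilt [-0.062  0.028 -0.998] grip 0.006 F [ 0.6 -0.3 -0.2] TOOLSHIFT [  0.  -11.2  -3.1]
push 474 [0.11670407 0.11958214 0.12240803]
```

```bash
cat > m.py <<'E'
from h import *
goto(0,.123,.052)
im=ctrl.get_image('wrist')
P=pts(im); xy=(P[...,:2]-C)@S.T; z=P[...,2];x,y=xy[...,0],xy[...,1]
k=(z>.066)&(z<.08)&(x<-.015)&(x>-.035)&(y>.07)&(y<.25);print('push',k.sum(),'travel',.2685-np.percentile(y[k],97) if k.any() else 0)
E
python3 -m inch '[[-1,0,-4,-2,0],[-1,0,-2,0,0],[-1,0,0,0,0]]' | grep -E 'force'
python3 m.py
python3 -m inch '[[-1,0,-3,0,0],[-1,0,0,0,0]]' | grep -E 'force'
python3 m.py
```

```text
ft_force: [0.1, 1.1, 1.4]
t 15.18 slide [ -0.9 128.9] z 50.4 yawerr->twist 0.002 tilt [-0.064  0.028 -0.998] grip 0.004 F [0.1 1.1 1.4] TOOLSHIFT [-0.8 -5.8 -1.9]
push 454 travel 0.1512015245433544
ft_force: [0.2, 0.1, 0.8]
t 15.47 slide [ -1.1 125.1] z 50.2 yawerr->twist 0.002 tilt [-0.064  0.027 -0.998] grip 0.007 F [0.2 0.1 0.8] TOOLSHIFT [-1. -2. -2.]
push 480 travel 0.16004485889919645
```

The carrier jumped ahead of the fingers to 0.160, so it is in the detent. I'll back off, lift and verify.

```bash
python3 -m inch '[[-1,0,8,0,0],[-1,0,10,0,0],[-1,0,0,-40,0],[-1,0,0,-40,0],[-1,0,0,0,0]]' | grep -E 'force'
python3 m.py
python3 - <<'E'
from h import *
goto(-.14,.002,.12); shot('scene','s8')
E
```

```text
ft_force: [0.7, -0.3, -0.3]
t 16.15 slide [  2.7 144.2] z 131.8 yawerr->twist 0.005 tilt [-0.067  0.026 -0.997] grip 0.006 F [ 0.7 -0.3 -0.3] TOOLSHIFT [ -1.9 -24.4  78.9]
push 219 travel 0.15991301850165096
t 16.2 slide [  1.3 144.5] z 129.8 yawerr->twist 0.005 tilt [-0.07   0.026 -0.997] grip 0.002 F [-0.6 -0.9 -0.9] TOOLSHIFT [ 141.5 -142.    13. ]
```

View pics/s8.png

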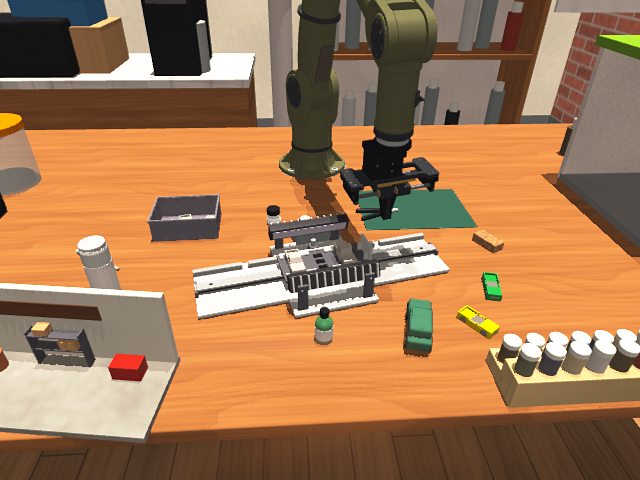

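The carrier sits between the bars at (320,260) and its travel reads 0.160. Now to the button.

```bash
python3 -m inch '[[-1,20,-20,-15,0],[-1,35,-35,0,0],[-1,35,-35,0,0],[-1,35,-35,0,0],[-1,0,0,0,0]]' | grep -E 'force'
python3 -c "
from h import *
goto(-.14,.002,.085)"
```

```text
ft_force: [0.4, 0.6, -0.2]
t 16.88 slide [-131.2   17.2] z 139.1 yawerr->twist 0.008 tilt [-0.086  0.022 -0.996] grip 0.008 F [ 0.4  0.6 -0.2] TOOLSHIFT [  4.6 -17.3  54. ]
```

```bash
python3 -m inch '[[-1,4,-17,0,0],[-1,0,0,25,0],[-1,0,0,15,0],[-1,0,0,0,0]]' | grep -E 'force'
python3 -c "
from h import *
goto(-.14,.002,.064)"
```

```text
ft_force: [-0.0, 0.7, -0.5]
t 17.38 slide [-138.5    1.5] z 95.5 yawerr->twist 0.012 tilt [-0.09   0.021 -0.996] grip 0.002 F [-0.   0.7 -0.5] TOOLSHIFT [-1.1 -0.7 31.5]
```

```bash
python3 -m inch '[[-1,-1,0,18,0],[-1,0,0,9,0],[-1,0,0,0,0]]' | grep -E 'force'
python3 -c "
from h import *
goto(-.14,.002,.064)"
python3 -m inch '[[-1,0,0,5,0],[-1,0,0,5,0],[-1,0,0,0,0]]' | grep -E 'force'
python3 -c "
from h import *
goto(-.14,.002,.058)"
```

```text
ft_force: [-0.5, -0.5, 0.1]
t 17.75 slide [-137.7    2.4] z 69.3 yawerr->twist 0.013 tilt [-0.088  0.02  -0.996] grip 0.005 F [-0.5 -0.5  0.1] TOOLSHIFT [ 1.8 -0.5  5.4]
ft_force: [-2.7, 0.3, 3.4]
t 18.12 slide [-137.     2.3] z 63.1 yawerr->twist 0.014 tilt [-0.085  0.021 -0.996] grip 0.005 F [-2.7  0.3  3.4] TOOLSHIFT [ 2.6 -0.4  5.3]
```

```bash
for i in 1; do python3 -m inch '[[-1,0,0,4,0],[-1,0,0,3,0],[-1,0,0,0,0]]' | grep -E 'force'; done
python3 -c "
from h import *
goto(-.14,.002,.058)"
python3 -m inch '[[-1,0,0,4,0],[-1,0,0,3,0],[-1,0,0,0,0]]' | grep -E 'force'
python3 -c "
from h import *
goto(-.14,.002,.058)"
```

```text
ft_force: [-2.1, 0.9, 3.5]
t 18.5 slide [-136.6    2.1] z 63.6 yawerr->twist 0.013 tilt [-0.085  0.024 -0.996] grip 0.008 F [-2.1  0.9  3.5] TOOLSHIFT [ 3.  -0.3  5.8]
ft_force: [-2.8, -0.1, 3.6]
t 18.88 slide [-136.1    2.1] z 63.5 yawerr->twist 0.013 tilt [-0.084  0.027 -0.996] grip 0.004 F [-2.8 -0.1  3.6] TOOLSHIFT [ 3.4 -0.3  5.8]
```

A zero row relaxes the push, so I'll end on a firmer press and read the state there.

```bash
python3 -m inch '[[-1,0,0,9,0]]' | grep -E 'force'
python3 -c "
from h import *
goto(-.14,.002,.058)"
python3 -m inch '[[-1,0,0,9,0],[-1,0,0,9,0]]' | grep -E 'force'
python3 -c "
from h import *
goto(-.14,.002,.058);shot('wrist','w9')"
```

```text
ft_force: [-20.3, -0.5, 76.0]
t 19.0 slide [-135.2    1.9] z 60.7 yawerr->twist 0.013 tilt [-0.082  0.028 -0.996] grip 0.003 F [-20.3  -0.5  76. ] TOOLSHIFT [4.6 0.1 3.1]
ft_force: [-23.8, -1.4, 68.6]
t 19.25 slide [-135.1    1.8] z 60.9 yawerr->twist 0.012 tilt [-0.085  0.035 -0.996] grip 0.005 F [-23.8  -1.4  68.6] TOOLSHIFT [4.7 0.1 3.3]
```

View pics/w9.png

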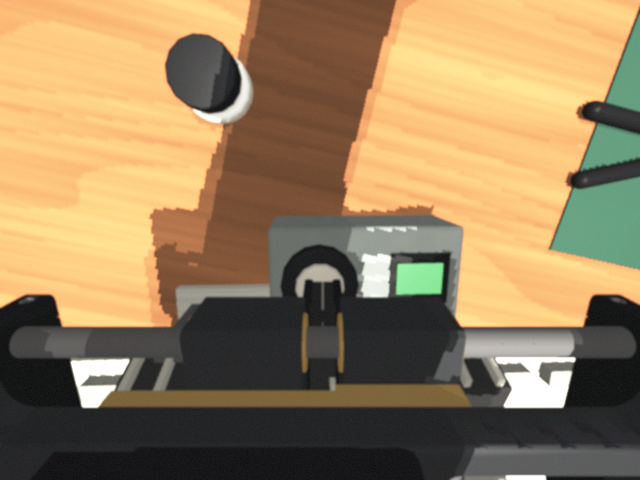

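The press stalled at z≈61, about 3 mm down. The tip is off-centre toward the light bar and is probably catching the dark collar at (320,255). I'll lift, shift about 6 mm toward the near side and press again more gently.

```bash
python3 -m inch '[[-1,0,0,-8,0],[-1,0,0,-6,0],[-1,7,0,0,0],[-1,0,0,0,0]]' | grep -E 'force'
python3 - <<'E'
from h import *
im=load('w9');P=pts(im); 
h=cv2.cvtColor(im['color'],cv2.COLOR_RGB2GRAY)
goto(-.142,.002,.07)
im=shot('wrist','w10');P=pts(im);xy=(P[...,:2]-C)@S.T;z=P[...,2]
k=(abs(xy[...,0]+.142)<.025)&(abs(xy[...,1]-.002)<.025)&(z>.05)&(z<.075)
for a in np.arange(-.168,-.115,.004):
    q=k&(abs(xy[...,0]-a)<.002)&(abs(xy[...,1]-.002)<.006)
    print(a.round(3),q.sum(),(np.median(z[q])*1000).round(1) if q.any() else '')
g=cv2.cvtColor(im['color'],cv2.COLOR_RGB2HSV);w=k&(g[...,1]<50)&(g[...,2]>120)&(z>.06)
print('white',w.sum(),[np.percentile(xy[w][:,i],[3,97]).round(4) for i in(0,1)] if w.any() else '')
E
```

```text
ft_force: [0.1, 0.0, -0.3]
t 19.8 slide [-140.2    0.6] z 78.3 yawerr->twist 0.011 tilt [-0.081  0.037 -0.996] grip 0.007 F [ 0.1  0.  -0.3] TOOLSHIFT [1.2 0.9 8.5]
-0.168 0 
-0.164 0 
-0.16 109 56.6
-0.156 145 59.4
-0.152 228 60.7
-0.148 175 69.2
-0.144 57 69.4
-0.14 0 
-0.136 0 
-0.132 0 
-0.128 0 
-0.124 0 
-0.12 0 
-0.116 0 
white 601 [array([-0.1513, -0.1381]), array([-0.0114,  0.0113])]
```

View pics/w10.png

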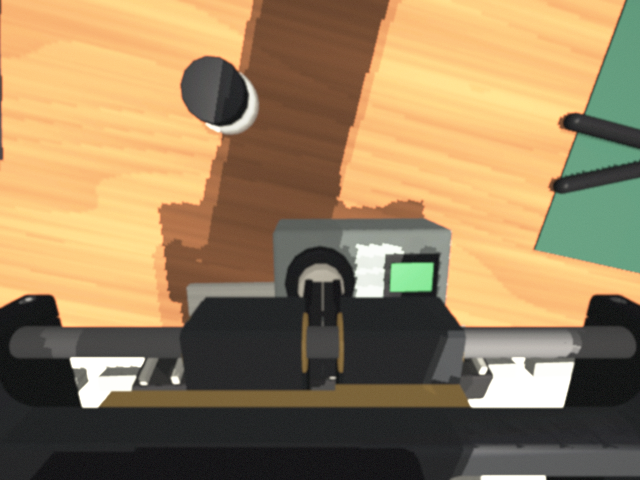

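The white cap spans y ±11 mm and its near edge is at x −151, so its centre is about −138. Wrist heights read about 5 mm high here (top at 69), so the first press probably did bottom out. I'll press again, well centred, and log z against force.

```bash
python3 -m inch '[[-1,0,0,6,0],[-1,0,0,0,0]]' | grep -E 'force|position'
python3 -m inch '[[-1,0,0,3,0]]' | grep -E 'force|position'
python3 -m inch '[[-1,0,0,3,0]]' | grep -E 'force|position'
python3 -m inch '[[-1,0,0,3,0]]' | grep -E 'force|position'
python3 -m inch '[[-1,0,0,3,0]]' | grep -E 'force|position'
python3 -m inch '[[-1,0,0,4,0]]' | grep -E 'force|position'
python3 -m inch '[[-1,0,0,4,0]]' | grep -E 'force|position'
python3 -m inch '[[-1,0,0,5,0]]' | grep -E 'force|position'
python3 -m inch '[[-1,0,0,5,0]]' | grep -E 'force|position'
```

```text
position: [0.4602, -0.0405, 0.0706]
ft_force: [0.1, -0.2, -0.6]
position: [0.4604, -0.0405, 0.0675]
ft_force: [1.7, 0.0, 1.7]
position: [0.4605, -0.0405, 0.0645]
ft_force: [0.5, -0.3, 3.5]
position: [0.4607, -0.0405, 0.0624]
ft_force: [-3.6, -0.3, 22.5]
position: [0.4608, -0.0405, 0.0621]
ft_force: [-9.3, 0.5, 31.9]
position: [0.4608, -0.0405, 0.062]
ft_force: [-11.4, 0.5, 36.3]
position: [0.4609, -0.0405, 0.0621]
ft_force: [-10.7, -0.2, 33.1]
position: [0.4609, -0.0405, 0.0619]
ft_force: [-12.5, -1.2, 42.2]
position: [0.4609, -0.0405, 0.0619]
ft_force: [-13.2, -1.2, 40.3]
```

The force rose like a spring from z≈69 (1.7 N at 67.5, 3.5 N at 64.5), with a hard stop at about 63. That is the full 6 mm at about 4 N. I'll retract and run the final check.

```bash
python3 -m inch '[[-1,0,0,-10,0],[-1,0,0,-30,0],[-1,0,0,-50,0],[-1,0,0,-50,0],[-1,0,0,0,0]]' | grep -E 'force|position'
python3 -m inch '[[-1,0,-60,0,0],[-1,0,-60,0,0],[-1,0,-60,0,0],[-1,0,-60,0,0],[-1,0,0,0,0]]' | grep -E 'force|position'
python3 - <<'E'
from h import *
im=shot('top','t9'); P=pts(im); xy=(P[...,:2]-C)@S.T; z=P[...,2];x,y=xy[...,0],xy[...,1]
k=(z>.068)&(z<.08)&(abs(x)<.035)&(y>.08)&(y<.14);print('push',np.percentile(y[k],[3,97]))
for c in(-.06,.056):
    k=(z>.046)&(z<.08)&(abs(x)<.02)&(abs(y-c)<.024); print(np.percentile(y[k],[3,97]),np.percentile(z[k],95))
i0=load('top0')
a=im['color'][100:380,100:560];cv2.imwrite('pics/t9c.png',cv2.resize(a[:,:,::-1],(780,475),interpolation=cv2.INTER_CUBIC))
E
```

```text
position: [0.4722, -0.0467, 0.2055]
ft_force: [-0.0, -0.4, -0.6]
position: [0.5258, -0.2831, 0.1831]
ft_force: [-0.5, 0.6, -0.4]
push [0.10173766 0.10760445]
[-0.07416158 -0.04596286] 0.06892454720699032
[0.04116013 0.06926478] 0.06785364379342036
```

Top view: the push face went from 267.3 to 107.6 mm, so travel is 0.1597. Both good shells moved along by 160 mm, with their cabs at full height. The arm is clear, so I'm handing in.

```bash
python3 -c "
from h import *
print(ctrl.close_job(), ctrl.get_state()['time'])"
```

```text
the job is handed in; nothing more can be done
the job is handed in; nothing more can be done
```

I took the misprint from the middle nest and dropped it in the scrap tub. I then pushed the carrier into the curing detent, pressed the start button, moved the arm clear and handed the job in at about 21 s of robot time; no verdict is reported.

**Carrier:** the last check from the top camera gave 159.7 mm of travel, and the wrist camera gave 159.9 mm. It was seen to snap ahead of the fingers into the notch.

**Good shells:** both moved 160 mm with the carrier, with their cabs at the expected height (about 68 mm).

**Misprint:** seen lying in the tub after release; I did not measure it again at the end.

**Start button:** the first press was off-centre and hit up to 76 N at the wrist, under the 120 N limit. I repeated it centred: about 4 N of spring over roughly 6 mm, then a hard stop. The measured heights there read about 5 mm too high with the tool tilted 5°, so full travel rests on that force curve. I did not check separately that the button sprang back, but the arm had lifted clear of it.

**Not checked:** the last top picture could not be viewed because the 12-picture limit was reached. That the other bench items were not moved rests on the earlier views and on keeping the arm clear of them.

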